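# Slide the GO gauge blade into the block's gap up to its yellow band

### The job

Check the gap under the aluminium block with the green-handled gauge blade: slide it, nose first and straight, lying flat on the bench, into the opening at the block's foot until the block's front face stands over the yellow band, then let go and leave it there. Do not shift the block, and leave the red-handled gauge and the other equipment where they are.

Things in the scene. Friction and masses are not known exactly. Their poses are not given: they have to be found in the camera images.
- go_grip (a point): Centre of the GO gauge's green grip (the gauge to use). Grip: upright, 50 mm long along the blade, 16 mm wide, 50 mm high, on the blade's upper face, spanning 5 to 55 mm above the bench; this point is 30 mm above the blade's underside. x points along the blade to its nose, y across the 16 mm, z up. The nose is 110 mm ahead of this point, the tail 40 mm behind it.
- go_tip (a point): End of the GO gauge's nose, on its centre line, 2.5 mm above its underside; axes as go_grip. The last 6 mm of the blade are 22 mm wide. A yellow band 16 mm wide runs across the blade's upper face, its middle 50 mm behind this point.
- nogo_grip (a point): Centre of the red grip of the NO-GO gauge: shaped like the GO gauge, but its blade is 10 mm thick (too thick for the gap) and its grip spans 10 to 60 mm above the bench. Leave it alone. Either gauge may lie on either side.
- block: Loose aluminium block, 80 mm deep (x), 90 wide (y), 45 high, 2 kg; origin at the centre of its underside. In the foot of its front (-x) face, turned to the robot within 20 degrees, is the gap: 42 mm wide, 8 mm high directly above the bench, central, 70 mm deep, closed behind. The blade slides in along +x. A blue mark on top, 42 mm wide, lies just behind the front edge above the gap.
- mouth (a point): Centre of the gap's opening in the block's front face, 4 mm above the bench; x points into the gap (level), y across it, z up.
- square: a 60 mm thick bright steel cylinder standing upright, 100 mm tall; a bystander, origin at its underside
- vblock: Dark steel V-block, 90 x 70 x 60 mm; a bystander, origin at the centre of its underside
- caliper: Caliper 220 mm long lying flat; a bystander, origin under its middle
- go: The GO gauge: a loose flat steel blade 150 mm long, 30 mm wide, 5 mm thick, 0.16 kg with its grip, lying on the bench; origin under the middle of the blade's length, on its underside, 75 mm behind the nose; axes as go_grip
There are look-alikes about, which are no part of the job. Leave any purple look-alike of the go alone.

How it is judged:
By the outcome, as a careful person would: the job done as asked, in the order asked, and still so for the second after the job is handed in, with the robot touching nothing.
It also fails if it takes over 40 s, if anything falls off the work surface, if the arm or the gripper's body presses on something with over 40 N, if the wrist force passes 120 N, or if a joint passes its speed limit or range.

### The arm

A 6-joint arm with a two-finger parallel gripper is mounted at the origin on the work surface. World frame = base frame: x ahead of the robot, y to its left, z up, the work surface at z = 0. Lengths are in m, angles in rad, forces in N, time in s.
With the tool pointing down it reaches from about 0.25 to 0.85 m from the base axis. Payload 12.5 kg.
Tool frame: the origin (TCP) lies midway between the tips of the shut fingers; the grasp point (between the pads) lies ctrl.grasp_offset behind it (ctrl.grasp_offset is the distance from the TCP to the grasp point, in m); z points along the fingers, y is the direction in which the jaws open and shut (so a half turn about z gives the same grasp; the last joint's range is limited). The gripper opens to 93 mm and grips with 3 to 60 N. Pads are 15 mm wide; open, the fingers measure 128 mm over their backs; the gripper's body (75 mm by 188 mm) begins 65 mm behind the grasp point.
Start: joints at [-1.321, 0.351, 1.652, -0, 1.139, -0.085], TCP at [0.181, -0.519, 0.219] pointing down, gripper open.
Joint ranges: [-2.75, 2.75], [-0.79, 2.1], [0.01, 2.65], [-1.57, 4.71], [0.07, 3.14], [-2.87, 2.87]. Speed limits (rad/s): [2.22, 2.22, 2.79, 3.14, 3.14, 3.14].

### API

Orientations are given as a unit quaternion [x, y, z, w].
In Python, from station import readout, camera, camera_params, workorder, ctrl gives the robot as it stands.
- The arm moves only by the shell command python3 -m jog 'ROWS' [FORCE]. ROWS is JSON, a list that holds one entry, the list of rows, each a list of 7 numbers: the turn, a rotation vector about the world's x, y, z in degrees, then the shift along the world's x, y, z in cm, then the closure in counts, from 0 (fully open) to 255 (shut). In form: [[[ax, ay, az, x, y, z, grip], ...]]. A call has 1 to 8 rows; each row is the pose to reach, as a shift and turn from the pose commanded when the call began; what a row does not reach only later rows make up. A row lasts 1/10 s, in which the tool goes at most 50 mm and 8.59 degrees, less where a joint would pass 70% of its speed; a pose out of reach is approached as far as the arm can. A call with a gripper value outside its range is refused whole. The fingers move at their own pace and stop on an object; FORCE is the grip in N (left out, the last holds). Time passes only in rows, so rows that repeat a pose let the fingers close. It gives the time, the measured TCP pose, the force and the opening at its end, in the units of the state.
- readout.sense(): the state, without advancing time (a new reading comes with each control period).
- camera(name): name is "side" or "top"; returns the picture (400x640x3 uint8, blue, green, red); there is no depth.
- camera_params(name): a dict with "K" (3x3 intrinsics, pixels), "R" (3x3) and "t" (3): a world point X has camera coordinates R X + t. Camera axes: x right, y down, z forward; pixel columns grow to the right and rows downward; lengths in m; the calibration is good to about 2 mm. A picture is of the moment at which its call begins. camera_params takes no time and is no camera call.
- workorder.close_job(): hands the job in, once; it reports no verdict.
The state is a dict: "t": time; "joint_pos": joint angles; "joint_vel": joint speeds; "joint_torque": joint torques, N m; "position": TCP position; "orientation": TCP orientation; "wrist_force": force on the tool from outside, world axes, zero at the start; "moment": the same for the moment, N m; "width": opening from 0.0 (shut) to 1.0 (fully open).
Only numpy, scipy, OpenCV 4.12 (cv2) and the standard library are available. Lean on these libraries where they do the work, as an engineer would, in place of code of your own. Each camera call takes 0.05 s, during which the arm holds its last target. There are 200 camera calls.

## Working session

There is one attempt and no reset: what is moved stays moved. The work goes in short steps, Python scripts to look and compute and a shell command to move; the robot and the scene stay as the last step left them, time stands still between calls to the robot, and variables do not carry over. Pictures are saved under pics/ and viewed, about 8 in all and at most 12, crops included, and the job is handed in when it is done.

```bash
ls; mkdir -p pics
python3 - <<'E'
from station import readout,camera,camera_params,ctrl
import cv2
for n in("top","side"):
    cv2.imwrite(f"pics/{n}0.png",camera(n)); p=camera_params(n); print(n,p)
s=readout.sense();print(s["t"],s["position"],s["orientation"],s["wrist_force"],ctrl.grasp_offset)
E
```

```text
pics
top {'K': array([[473.1867415 ,   0.        , 323.51249542],
       [  0.        , 473.1867415 , 191.50193982],
       [  0.        ,   0.        ,   1.        ]]), 'R': array([[ 0.00835252, -0.9999525 ,  0.00502352],
       [-0.98358318, -0.00912119, -0.18022469],
       [ 0.18026195, -0.00343572, -0.98361264]]), 't': array([-0.00914946,  0.63641421,  1.15355637])}
side {'K': array([[409.26440257,   0.        , 322.1423397 ],
       [  0.        , 409.26440257, 203.44008871],
       [  0.        ,   0.        ,   1.        ]]), 'R': array([[ 0.95536778, -0.29533049, -0.00723219],
       [-0.21349523, -0.67330333, -0.70787175],
       [ 0.20418665,  0.6778219 , -0.70630396]]), 't': array([-0.58294324,  0.17853934,  0.83880015])}
0.1 [ 0.18065506 -0.51916839  0.21818528] [ 9.86021014e-01  1.66620286e-01 -5.05382705e-05 -4.87949956e-04] [-0.83508921  0.8486445   0.24317178] 0.0188
```

View pics/top0.png

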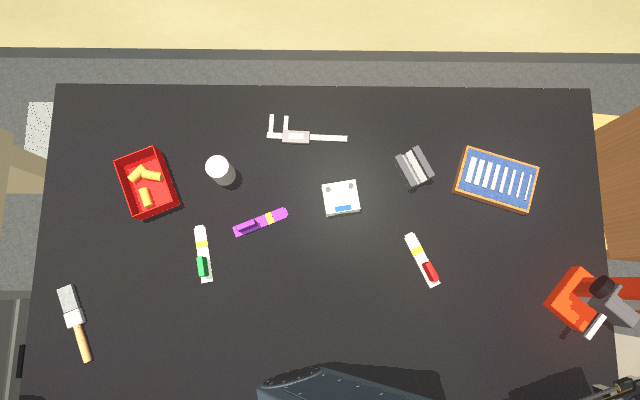

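View pics/side0.png

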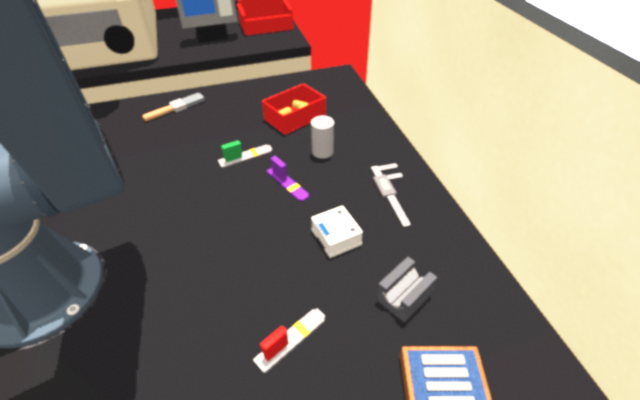

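The top view shows the GO gauge at about (203,253) with its nose up the image, and its green grip at (203,267). The block is at (341,198) with the blue mark at (343,208) on the side facing the robot. The purple look-alike lies between them at (260,222), and the red NO-GO is at (422,260). Next I measure.

```bash
cat > h.py <<'E'
import numpy as np,cv2
from station import camera,camera_params
from scipy.optimize import least_squares
def proj(n,X):
    p=camera_params(n); c=np.atleast_2d(X)@p["R"].T+p["t"]; u=c@p["K"].T; return u[:,:2]/u[:,2:]
def back(n,uv,z):
    p=camera_params(n); uv=np.atleast_2d(uv); d=np.c_[uv,np.ones(len(uv))]@np.linalg.inv(p["K"]).T@p["R"]
    c=-p["R"].T@p["t"]; return c+d*((z-c[2])/d[:,2])[:,None]
def mask(im,lo,hi,box=None):
    m=cv2.inRange(cv2.cvtColor(im,cv2.COLOR_BGR2HSV),lo,hi)
    if box: k=np.zeros_like(m); x0,y0,x1,y1=box; k[y0:y1,x0:x1]=255; m&=k
    return m
def cen(m):
    q=cv2.moments(m,True); return np.array([q["m10"],q["m01"]])/q["m00"],q["m00"]
GREEN=((50,120,40),(80,255,255)); YEL=((22,110,80),(35,255,255)); BLUE=((100,120,60),(120,255,255)); BRIGHT=((0,0,110),(179,255,255))
def big(m):
    c=cv2.findContours(m,cv2.RETR_EXTERNAL,cv2.CHAIN_APPROX_NONE)[0]; return max(c,key=cv2.contourArea)[:,0].astype(float)
def rect(P):
    c,s,a=cv2.minAreaRect((P[:,:2]*1000).astype(np.float32)); return np.round(c,1),np.round(s,1),round(a,1)
E
python3 - <<'E'
from h import *
b={"top":((185,215,220,290),(315,175,370,220)),"side":((215,135,280,170),(305,200,370,260))}
for n in("top","side"):
    im=cv2.imread(f"pics/{n}0.png"); g,k=b[n]
    c,a=cen(mask(im,*GREEN,g)); print(n,"green",c,a,back(n,c,.03))
    c,a=cen(mask(im,*YEL,g)); print("yel",c,a,back(n,c,.005))
    c,a=cen(mask(im,*BLUE,k)); print("blue",c,a,back(n,c,.045))
    print("blade",rect(back(n,big(mask(im,*BRIGHT,g)),.005)))
    print("block",rect(back(n,big(mask(im,*BRIGHT,k)),.045)))
A=cv2.imread("pics/top0.png"); B=cv2.imread("pics/side0.png")
r=lambda i,x,y:cv2.resize(i[y:y+60,x:x+80],(400,300),interpolation=cv2.INTER_CUBIC)
cv2.imwrite("pics/c1.png",np.vstack([np.hstack([r(A,165,225),r(A,302,168)]),np.hstack([r(B,210,125),r(B,297,200)])]))
E
```

```text
top green [202.75968992 265.68992248] 129.0 [[0.44689051 0.30188752 0.03      ]]
yel [201.25       243.55882353] 68.0 [[0.50466918 0.31511815 0.005     ]]
blue [342.92957746 207.74647887] 71.0 [[ 0.59681151 -0.05388284  0.045     ]]
blade (array([479.7, 311.8]), array([151.3,  36.5]), 11.4)
block (array([632.3, -50. ]), array([101.9, 103.5]), 9.3)
side green [231.58466454 149.81789137] 313.0 [[0.44700152 0.30958916 0.03      ]]
yel [253.6969697  151.81818182] 33.0 [[0.50597781 0.31534607 0.005     ]]
blue [323.44444444 228.69444444] 36.0 [[ 0.59702258 -0.05327284  0.045     ]]
blade (array([475.6, 337.9]), array([157.7, 103.2]), 11.1)
block (array([623.5, -62.8]), array([100.7, 125.5]), 9.7)
```

View pics/c1.png

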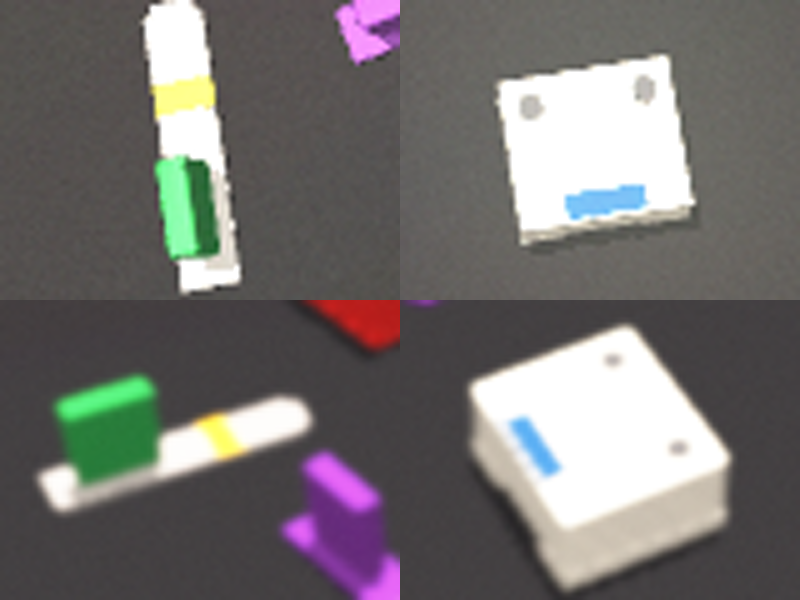

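```bash
cat >> h.py <<'E'
from scipy.optimize import minimize
S=4
def boxp(x0,x1,y0,y1,z0,z1): return np.array([[x,y,z] for x in(x0,x1) for y in(y0,y1) for z in(z0,z1)],float)
BLOCK=[boxp(-.04,.04,-.045,.045,0,.045)]
bl=[[x,y] for x in(-.075,.067) for y in(-.015,.015)]+[[.075,-.011],[.075,.011]]
GO=[np.array([[x,y,z] for x,y in bl for z in(0,.005)]),boxp(-.060,-.010,-.008,.008,.005,.055)]
def place(P,q):
    c,s=np.cos(q[2]),np.sin(q[2]); R=np.array([[c,-s,0],[s,c,0],[0,0,1]]); return P@R.T+[q[0],q[1],0]
def sil(parts,q,n,box):
    x0,y0,x1,y1=box; m=np.zeros(((y1-y0)*S,(x1-x0)*S),np.uint8)
    for P in parts:
        uv=(proj(n,place(P,q))-[x0,y0]+.5)*S-.5
        cv2.fillConvexPoly(m,cv2.convexHull(np.round(uv*16).astype(np.int32)),255,shift=4)
    return m
def fit(parts,q0,obs):
    def cost(v):
        q=np.array(v)*[.01,.01,.1]
        r=0
        for n,box,t in obs:
            s=cv2.resize(sil(parts,q,n,box),(box[2]-box[0],box[3]-box[1]),interpolation=cv2.INTER_AREA).astype(float)/255
            r+=np.abs(s-t).sum()/t.sum()
        return r
    v0=np.array(q0)/[.01,.01,.1]
    o=minimize(cost,v0,method="Nelder-Mead",options=dict(initial_simplex=np.vstack([v0,v0+np.eye(3)*.6]),xatol=.005,fatol=1e-5))
    return o.x*[.01,.01,.1],o.fun
def target(im,box,hull,purple=True):
    x0,y0,x1,y1=box; c=im[y0:y1,x0:x1]; h=cv2.cvtColor(c,cv2.COLOR_BGR2HSV)
    bad=((h[...,0]>130)&(h[...,1]>70))
    m=(((h[...,2]>115)|((h[...,1]>120)&(h[...,2]>50)))&~bad).astype(np.uint8)*255
    k=big(m).astype(np.int32); t=np.zeros_like(m)
    cv2.fillPoly(t,[cv2.convexHull(k) if hull else k],255); return t/255.
E
python3 - <<'E'
from h import *
b={"top":((185,215,220,290),(315,175,370,222)),"side":((213,132,278,170),(305,200,370,260))}
I={n:cv2.imread(f"pics/{n}0.png") for n in b}
for nm,parts,q0,i in(("go",GO,[.478,.309,.19],0),("block",BLOCK,[.632,-.05,.16],1)):
    O=[(n,b[n][i],target(I[n],b[n][i],i==1)) for n in b]
    for o in(O,O[:1],O[1:]):
        q,f=fit(parts,q0,o); print(nm,np.round(q[:2]*1000,1),np.degrees(q[2]).round(2),round(f,3))
E
```

```text
go [480.6 310.5] 11.42 0.166
go [479.8 310.4] 11.47 0.052
go [480.8 310.7] 10.88 0.109
block [627.2 -47.6] 10.22 0.13
block [626.9 -47.5] 10.13 0.05
block [628.1 -47.8] 10.93 0.075
```

Both views agree within about 1 mm:
- GO origin: (480, 310.5) mm, yaw 11.3°, so the grip is at (445.7, 303.6).
- Block: (627.3, -47.6) mm, yaw 10.25°, so the mouth is at (587.9, -54.7).

Now I move above the grip.

```bash
python3 -m jog '[[[0,0,-2,6.6,20.5,0,0],[0,0,-4,13.2,41,0,0],[0,0,-4,13.2,41,0,0],[0,0,-4,13.2,41,0,0],[0,0,-4,13.2,41,0,0],[0,0,-4,13.2,41,0,0],[0,0,-4,13.2,41,0,0],[0,0,-4,13.2,41,0,0]]]' 25; python3 -m jog '[[[0,0,-3.9,13.3,41.3,0,0],[0,0,-3.9,13.3,41.3,0,0],[0,0,-3.9,13.3,41.3,0,0],[0,0,-3.9,13.3,41.3,0,0],[0,0,-3.9,13.3,41.3,0,0],[0,0,-3.9,13.3,41.3,0,0],[0,0,-3.9,13.3,41.3,0,0],[0,0,-3.9,13.3,41.3,0,0]]]'
```

```text
t: 0.9
position: [0.3033, -0.1368, 0.2187]
orientation: [0.991, 0.132, 0.0, 0.0]
wrist_force: [1.8, 0.2, -0.2]
width: 1.003
t: 1.7
position: [0.4259, 0.2444, 0.2184]
orientation: [0.995, 0.099, -0.0, 0.0]
wrist_force: [1.3, -1.0, 0.7]
width: 0.998
```

```bash
python3 -m jog '[[[0,0,0,2,5.9,0,0],[0,0,0,2,5.9,0,0],[0,0,0,2,5.9,-5,0],[0,0,0,2,5.9,-9,0],[0,0,0,2,5.9,-12,0],[0,0,0,2,5.9,-12,0],[0,0,0,2,5.9,-12,0],[0,0,0,2,5.9,-12,0]]]'
python3 - <<'E'
from h import *
a=camera("top"); b=camera("side")
r=lambda i,x,y:cv2.resize(i[y:y+120,x:x+120],(400,400),interpolation=cv2.INTER_CUBIC)
cv2.imwrite("pics/p4.png",np.hstack([r(a,140,190),r(b,180,70)]))
from station import readout; s=readout.sense(); print(s["position"],np.degrees(2*np.arctan2(s["orientation"][1],s["orientation"][0])))
E
```

```text
t: 2.5
position: [0.4469, 0.3014, 0.1005]
orientation: [0.995, 0.098, 0.001, -0.001]
wrist_force: [-0.4, -0.1, 0.4]
width: 0.998
[0.44673709 0.30139986 0.10034366] 11.27821520385029
```

View pics/p4.png

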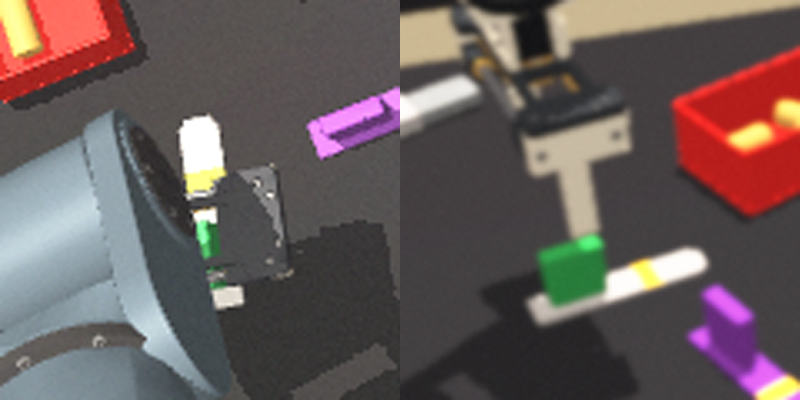

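The fingers are above the grip and straddle it, left of centre in the crop and clear of the purple gauge. Next I descend and close.

```bash
python3 -m jog '[[[0,0,0,-0.1,0.2,-3,0],[0,0,0,-0.1,0.2,-6,0],[0,0,0,-0.1,0.2,-8.8,0],[0,0,0,-0.1,0.2,-8.8,0],[0,0,0,-0.1,0.2,-8.8,255],[0,0,0,-0.1,0.2,-8.8,255],[0,0,0,-0.1,0.2,-8.8,255],[0,0,0,-0.1,0.2,-8.8,255]]]' 25; python3 -m jog '[[[0,0,0,0,0,0,255],[0,0,0,0,0,0,255],[0,0,0,0,0,0,255],[0,0,0,0,0,0,255],[0,0,0,0,0,0,255],[0,0,0,0,0,0,255]]]'
```

```text
t: 3.4
position: [0.4454, 0.3033, 0.0116]
orientation: [0.995, 0.098, 0.001, -0.0]
wrist_force: [0.1, 0.5, -0.5]
width: 0.706
t: 4.0
position: [0.4449, 0.303, 0.0106]
orientation: [0.995, 0.098, -0.0, 0.0]
wrist_force: [0.7, -0.4, 0.1]
width: 0.19
```

```bash
python3 -m jog '[[[0,0,0,0,0,0,255],[0,0,0,0,0,0,255],[0,0,0,0,0,2,255],[0,0,0,0,0,5,255],[0,0,0,0,0,8,255],[0,0,0,0,0,8,255],[0,0,0,0,0,8,255],[0,0,0,0,0,8,255]]]'; python3 -m jog '[[[0,0,-0.1,0,-3,0,255],[0,0,-0.3,-0.1,-8,0,255],[0,0,-0.5,-0.2,-13,0,255],[0,0,-0.6,-0.2,-18,0,255],[0,0,-0.7,-0.3,-23,0,255],[0,0,-0.8,-0.4,-28,0,255],[0,0,-0.9,-0.4,-33,0,255],[0,0,-1,-0.5,-36,0,255]]]';  python3 -m jog '[[[0,0,0,0,-1.5,0,255],[0,0,0,0,-2.4,0,255],[0,0,0,0,-2.4,0,255],[0,0,0,0,-2.4,-2,255],[0,0,0,0,-2.4,-4,255],[0,0,0,0,-2.4,-6,255],[0,0,0,0,-2.4,-6,255],[0,0,0,0,-2.4,-6,255]]]'
python3 - <<'E'
from h import *
a=camera("top"); b=camera("side")
cv2.imwrite("pics/t5.png",a);cv2.imwrite("pics/s5.png",b)
r=lambda i,x,y:cv2.resize(i[y:y+120,x:x+120],(400,400),interpolation=cv2.INTER_CUBIC)
cv2.imwrite("pics/p5.png",np.hstack([r(a,290,165),r(b,250,170)]))
from station import readout; s=readout.sense(); print(s["position"],np.degrees(2*np.arctan2(s["orientation"][1],s["orientation"][0])),s["wrist_force"])
E
```

```text
t: 4.8
position: [0.4442, 0.3026, 0.0892]
orientation: [0.995, 0.098, -0.001, 0.0]
wrist_force: [-0.5, -0.1, -2.7]
width: 0.172
t: 5.6
position: [0.439, -0.0597, 0.0896]
orientation: [0.996, 0.089, -0.001, -0.0]
wrist_force: [0.4, -0.3, -1.7]
width: 0.168
t: 6.4
position: [0.4398, -0.0802, 0.0307]
orientation: [0.996, 0.09, -0.0, -0.0]
wrist_force: [-0.1, 0.0, -2.2]
width: 0.174
[ 0.44042113 -0.08065144  0.03139432] 10.318689441788287 [ 0.17126027  0.37441592 -1.73768481]
```

View pics/p5.png

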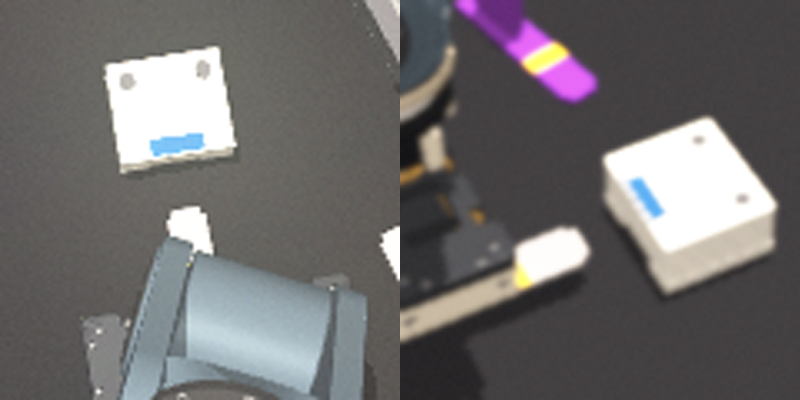

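The blade is held level with its nose in front of the block: nose at about (190,210) in the left crop, blue mark at (177,145). I lower it to the bench and check the nose position numerically.

```bash
python3 -m jog '[[[0,0,0,0,0,-1,255],[0,0,0,0,0,-1.7,255],[0,0,0,0,0,-1.9,255],[0,0,0,0,0,-2.0,255],[0,0,0,0,0,-2.0,255],[0,0,0,0,0,-2.0,255]]]'
python3 - <<'E'
from h import *
from station import readout
a=camera("top"); b=camera("side")
cv2.imwrite("pics/t6.png",a);cv2.imwrite("pics/s6.png",b)
r=lambda i,x,y:cv2.resize(i[y:y+60,x:x+60],(400,400),interpolation=cv2.INTER_CUBIC)
cv2.imwrite("pics/p6.png",np.hstack([r(a,320,200),r(b,385-90,225)]))
s=readout.sense(); print(s["position"],np.degrees(2*np.arctan2(s["orientation"][1],s["orientation"][0])),s["wrist_force"])
b_={"top":(315,175,370,222),"side":(305,200,370,260)}
print(fit(BLOCK,[.627,-.0476,.18],[(n,b_[n],target(i,b_[n],True)) for n,i in(("top",a),("side",b))]))
q=np.array([s["position"][0],s["position"][1]]); 
for y in (10.25,): 
    u=np.array([np.cos(np.radians(y)),np.sin(np.radians(y))]); t=q+.11*u; print("tip pred",t, proj("top",[*t,.005]),proj("side",[*t,.005]))
E
```

```text
t: 7.1
position: [0.44, -0.081, 0.0107]
orientation: [0.996, 0.09, 0.0, 0.0]
wrist_force: [-0.7, 0.6, -1.9]
width: 0.167
[ 0.43998896 -0.08098191  0.0106202 ] 10.277127384297428 [ 0.84681836  1.46086184 -1.98149365]
(array([ 0.62736048, -0.0482778 ,  0.1820843 ]), np.float64(0.13633641005252978))
tip pred [ 0.54823344 -0.06140812] [[345.07692209 228.2289824 ]] [[303.577324  248.3174931]]
```

View pics/p6.png

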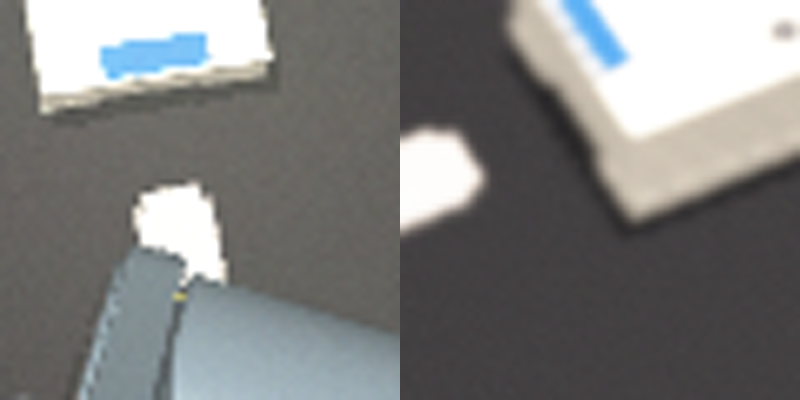

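The nose is at (345.8,228.0) in the top picture, against a prediction of (345.1,228.2). That puts it about 1 mm off the gap axis, and the slack is ±6 mm. I press it lightly to the bench and slide in.

```bash
python3 -m jog '[[[0,0,0,0,0.05,-0.05,255],[0,0,0,0,0.1,-0.05,255],[0,0,0,0,0.1,-0.05,255]]]'; python3 -m jog '[[[0,0,0,0.8,0.15,0,255],[0,0,0,1.6,0.29,0,255],[0,0,0,2.4,0.44,0,255],[0,0,0,3.2,0.58,0,255],[0,0,0,4,0.73,0,255],[0,0,0,4.6,0.84,0,255],[0,0,0,4.9,0.89,0,255],[0,0,0,4.9,0.89,0,255]]]'
```

```text
t: 7.5
position: [0.4403, -0.0803, 0.0106]
orientation: [0.996, 0.09, 0.0, 0.0]
wrist_force: [-1.8, -3.0, 6.1]
width: 0.172
t: 8.3
position: [0.489, -0.071, 0.0105]
orientation: [0.996, 0.09, -0.0, -0.0]
wrist_force: [-1.9, 1.4, 6.1]
width: 0.169
```

```bash
python3 -m jog '[[[0,0,0,0.6,0.11,0,255],[0,0,0,1.2,0.22,0,255],[0,0,0,1.8,0.33,0,255],[0,0,0,2.4,0.44,0,255],[0,0,0,3,0.55,0,255],[0,0,0,3.6,0.65,0,255],[0,0,0,3.9,0.71,0,255],[0,0,0,3.9,0.71,0,255]]]'
python3 - <<'E'
from h import *
from station import readout
a=camera("top"); b=camera("side")
r=lambda i,x,y:cv2.resize(i[y:y+60,x:x+60],(400,400),interpolation=cv2.INTER_CUBIC)
cv2.imwrite("pics/p7.png",np.hstack([r(a,315,180),r(b,290,205)]))
s=readout.sense(); print(s["position"],np.degrees(2*np.arctan2(s["orientation"][1],s["orientation"][0])),s["wrist_force"])
b_={"top":(315,175,370,218),"side":(310,200,370,260)}
print(fit(BLOCK,[.627,-.0476,.18],[(n,b_[n],target(i,b_[n],True)) for n,i in(("top",a),("side",b))]))
E
```

```text
t: 9.1
position: [0.5281, -0.0639, 0.0105]
orientation: [0.996, 0.09, -0.0, 0.0]
wrist_force: [-0.8, 1.4, 6.0]
width: 0.173
[ 0.52810783 -0.063946    0.01050342] 10.285633410406819 [-1.00949003  0.28982802  4.9496475 ]
(array([ 0.62701664, -0.04915026,  0.18982952]), np.float64(0.46027542628367457))
```

View pics/p7.png

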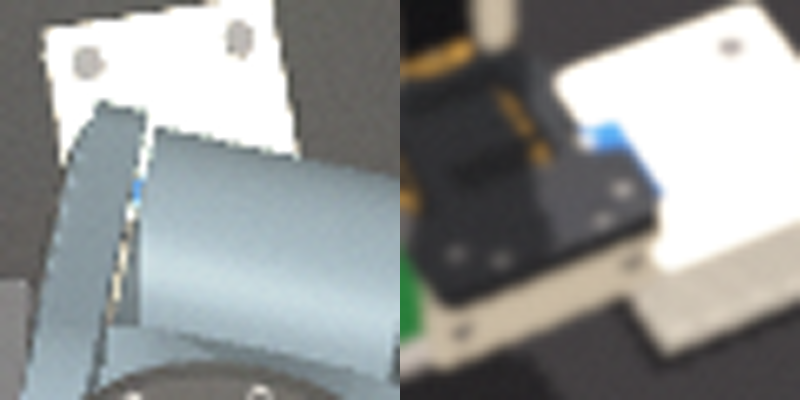

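The arm hides the fit, but forces are low (about 1 N sideways) and the visible block edges have not moved. I release, rise and back off to look.

```bash
python3 -m jog '[[[0,0,0,0,0,0.05,255],[0,0,0,0,0,0.05,255],[0,0,0,0,0,0.05,130],[0,0,0,0,0,0.05,130],[0,0,0,0,0,0.05,130],[0,0,0,0,0,0.05,130],[0,0,0,0,0,0.05,130],[0,0,0,0,0,0.05,130]]]'; python3 -m jog '[[[0,0,0,0,0,1,130],[0,0,0,0,0,3,130],[0,0,0,0,0,6,130],[0,0,0,0,0,10,130],[0,0,0,0,0,14,130],[0,0,0,-4,0,16,130],[0,0,0,-8,0,16,130],[0,0,0,-12,0,16,130]]]'; python3 -m jog '[[[0,0,0,-5,0,0,130],[0,0,0,-10,0,0,130],[0,0,0,-15,0,0,130],[0,0,0,-15,0,0,130],[0,0,0,-15,0,0,130],[0,0,0,-15,0,0,130]]]'
python3 - <<'E'
from h import *
a=camera("top"); b=camera("side")
cv2.imwrite("pics/t8.png",a);cv2.imwrite("pics/s8.png",b)
r=lambda i,x,y:cv2.resize(i[y:y+80,x:x+80],(400,400),interpolation=cv2.INTER_CUBIC)
cv2.imwrite("pics/p8.png",np.hstack([r(a,305,175),r(b,285,190)]))
E
```

```text
t: 10.0
position: [0.528, -0.064, 0.0107]
orientation: [0.996, 0.09, 0.0, 0.0]
wrist_force: [-0.2, -0.1, -0.0]
width: 0.486
t: 10.8
position: [0.4067, -0.0638, 0.1717]
orientation: [0.996, 0.09, 0.001, 0.0]
wrist_force: [0.7, -0.9, 0.6]
width: 0.49
t: 11.4
position: [0.259, -0.0643, 0.1712]
orientation: [0.996, 0.09, 0.001, 0.0]
wrist_force: [0.6, 0.4, -0.8]
width: 0.491
```

View pics/p8.png

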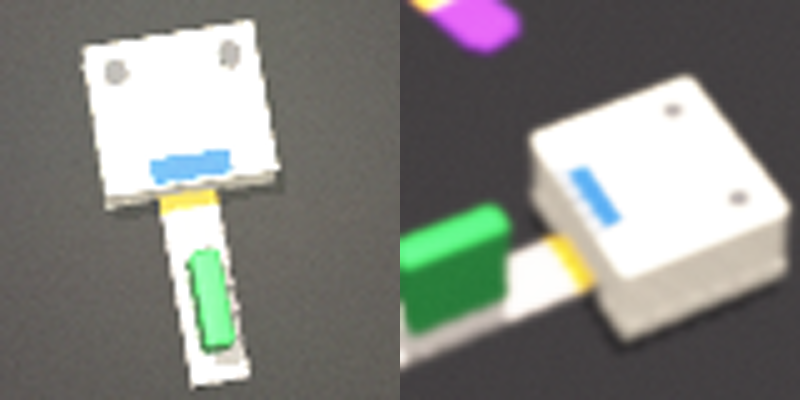

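The blade is in the gap, straight, with part of the yellow band showing in front of the face: (188,203) in the left crop, (572,262) in the right. I check the depth and whether the block moved.

Run:
```python
from h import *
import h
I={n:cv2.imread(f"pics/{n[0]}8.png") for n in("top","side")}
bb={"top":(315,170,370,215),"side":(311,195,370,262)}
qb=np.array([.6272,-.0478,.1795])
for n in bb:
    c,_=cen(mask(I[n],*BLUE,{"top":(315,175,370,222),"side":(305,200,370,260)}[n])); print(n,"blue",c)
box={"top":(312,172,368,256),"side":(270,195,372,275)}
O=[(n,box[n],target(I[n],box[n],False)) for n in box]
def cost(v,O):
    r=0; k=v*np.array([.01,.01,.1]*2)
    for n,b,t in O:
        m=sil(BLOCK,k[:3],n,b)|sil(GO,k[3:],n,b)
        r+=np.abs(cv2.resize(m,t.shape[::-1],interpolation=cv2.INTER_AREA)/255.-t).sum()/t.sum()
    return r
v0=np.array([62.72,-4.78,1.795,56.2,-5.8,1.795])
for o in(O,O[:1]):
    s=minimize(cost,v0,args=(o,),method="Nelder-Mead",options=dict(initial_simplex=np.vstack([v0,v0+np.eye(6)*.5]),maxiter=1500,xatol=.005,fatol=1e-5))
    k=s.x*np.array([.01,.01,.1]*2); u=np.array([np.cos(k[2]),np.sin(k[2])])
    tip=k[3:5]+.075*np.array([np.cos(k[5]),np.sin(k[5])]); d=tip-k[:2]
    print(s.fun,np.round(k[:2]*1e3,1),np.degrees(k[2]),np.round(k[3:5]*1e3,1),np.degrees(k[5]),"depth",d@u+.04,"lat",u[0]*d[1]-u[1]*d[0])
```

```text
top blue [342.95714286 207.77142857]
side blue [323.44444444 228.69444444]
0.10213824790411538 [627.4 -47.6] 10.118285527271414 [563.1 -57.6] 10.535336055715147 depth 0.04991375053343749 lat 0.00198821619781959
0.03736098694797067 [627.1 -47.7] 9.903889637931023 [562.5 -57.6] 10.405139753947925 depth 0.04972432666556703 lat 0.0020126012989785816
```

The depth is 49.8 mm against a target of 50 mm. The block is unmoved, with the blue mark at the same pixels, so I hand in.

```bash
python3 -c "
from station import workorder; print(workorder.close_job())"
```

```text
the job is handed in; nothing more can be done
None
```

The green-handled GO gauge is in the gap, and I released it and handed the job in at about 11.5 s. I picked it up by its green grip and carried it over the purple look-alike. In front of the block I lowered it to the bench and slid it in straight before letting go.

- **Depth:** fits to the last pictures put the nose 49.7–49.9 mm inside the gap (target 50). The block's front face stands over the middle of the yellow band.
- **Alignment:** the blade is about 2 mm off the gap's centre line and within 0.5° of its direction.
- **Block:** it did not move measurably. Its fitted position is within 0.5 mm of the start, and the blue mark is at the same pixels.
- **Forces:** the highest reading was about 7 N, from pressing the blade lightly on the bench. Readings were taken only at the end of each move.
- **Failed or missing checks:** while the arm hid the block, one block fit was poor and I did not use it. I did not measure the red gauge and the other equipment again, but no force reading suggested any contact with them.

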